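# Slide the sample carriage under the sonicator probe and lock it with the pin

## Task

Slide the sample carriage along its track by its green grip until the empty beaker on it stands under the sonicator probe and the hole in the carriage plate is in line with the hole in the brass bracket below it. Then take the red-headed locking pin from its white holder and put it upright down through both holes until its collar rests on the carriage plate, and let go. Keep the beaker standing in its place on the carriage and leave everything else on the bench where it is.

Things in the scene. Friction and masses are not known exactly. Their poses are not given: they have to be found in the camera images.
- rig: dark steel base plate, fixed to the bench, 370 (x) x 460 (y) x 20 mm thick, origin on its underside, midway in y, 170 mm from the edge facing the robot; its y axis is the track direction. Two steel rails run along y on it.
- carriage: sample carriage, slides only along the rig's +y axis, from its start; it starts at the -y side of the stand, slides stiffly (about 3 N) and stays where left. Origin at the underside of its plate below the beaker. Aluminium plate 225 (x) x 120 (y) x 10 mm, top 58 mm above the bench; the beaker stands on a blue mat on its far part, grip and eyelet are near the edge facing the robot.
- grip_top (a point): centre of the top of the green grip, an upright block 22 (x) x 20 (y) mm standing 45 mm above the carriage plate, top 103 mm above the bench; for pushing, hooking or pinching. It is 70 mm towards -y and 10 mm towards +x of the eyelet. Axes as the rig.
- eyelet (a point): centre of the 16 mm round through hole in the carriage plate, on the plate's top face (58 mm above the bench). Axes as the rig.
- bracket_hole (a point): centre of the mouth (top face, 44 mm above the bench) of the 16 mm vertical through hole in the fixed brass bracket, 24 mm thick, 40 mm wide. The carriage plate passes 4 mm above it; the bracket sticks out 55 mm from under it towards the robot, with a red line at the hole's y. Its place along the track varies. Axes as the rig.
- probe_tip (a point): lower end of the sonicator's steel probe, 14 mm thick, 195 mm above the bench (24 mm over the beaker's rim). The head above it, up to 60 mm wide from 355 mm up, hangs from a steel column at the far side of the track. Fixed: keep the arm clear of it. It lies 160 mm beyond bracket_hole (rig +x) and 35 mm towards -y.
- beaker: empty glass beaker, about 82 mm wide, 110 mm high, loose on the carriage's blue mat between four low clips; origin at the centre of its underside, z up
- carriage_middle (a point): top of the blue mat at the middle of the four clips, where the beaker stands
- holder: white block 60 x 60 x 45 mm high, fixed on the bench, with a 14 mm hole in its middle that holds the pin upright; origin at the centre of its underside
- pin: locking pin, 96 mm long, 0.1 kg, upright in the holder; origin at its lower tip, z up along it. Steel shaft 10 mm thick, 36 mm long, tapered to 4 mm at the tip; then a collar 26 mm wide, 5 mm thick (36 to 41 mm above the tip); then a red head 20 mm thick, 55 mm long (41 to 96 mm). In the holder its collar rests on the holder's top.
- pin_head (a point): middle of the pin's red head, 68.5 mm above the tip: the point to grasp
- amber_jar: amber jar, 60 mm wide, 90 mm high, bystander; origin at the centre of its underside
- small_bottle: small yellow bottle, 40 mm wide, 80 mm high, standing on the corner of the rig that is nearest the robot and on its +y side, bystander; origin at the centre of its underside
- spatula: lab spatula lying flat, bystander; origin at the underside of its middle
- dish: flat glass dish, 90 mm wide, 15 mm high, bystander; origin at the centre of its underside
Mind the look-alikes: they are no part of the job. Leave any purple look-alike of the pin alone.

How it is judged:
By the outcome, as a careful person would: the job done as asked, in the order asked, and still so for the second after the job is handed in, with the robot touching nothing.
It also fails if it takes over 67 s, if anything falls off the work surface, if the arm or the gripper's body presses on something with over 40 N, if the wrist force passes 120 N, or if a joint passes its speed limit or range.

## Robot

A 7-joint arm with a two-finger parallel gripper is mounted at the origin on the work surface. World frame = base frame: x ahead of the robot, y to its left, z up, the work surface at z = 0. Lengths are in m, angles in rad, forces in N, time in s.
With the tool pointing down it reaches from about 0.4 to 0.85 m from the base axis. Payload 10.4 kg.
Tool frame: the origin (TCP) lies on the centre line of the jaws, within the pads' length; the fingertips stand r.tip_extent ahead of it and the grasp point (between the pads) lies 3 mm ahead of it (r.tip_extent is the distance from the TCP to the fingertips, in m); z points along the fingers, y is the direction in which the jaws open and shut (so a half turn about z gives the same grasp; the last joint's range is limited). The gripper opens to 87 mm and grips with 3 to 60 N. Pads are 19 mm wide; open, the fingers measure 117 mm over their backs; the gripper's body (75 mm by 190 mm) begins 51 mm behind the grasp point.
Start: joints at [-1.197, 0.332, -0.065, 1.46, 0.022, 1.35, -0.088], TCP at [0.242, 0.576, 0.245] pointing down, gripper open.
Joint ranges: [-2.6, 2.6], [-0.5, 2.12], [-1.47, 1.34], [0.16, 2.42], [-1.27, 4.41], [0.06, 2.06], [-2.6, 2.6]. Speed limits (rad/s): [2.22, 2.22, 2.79, 2.79, 3.14, 3.14, 3.14].

## Interface

Orientations are given as a unit quaternion [x, y, z, w].
In Python, from bench import r gives the robot as it stands. The module is installed in compiled form; this text tells all that it offers.
- The arm moves only by the shell command python3 -m jog 'ROWS' [FORCE]. ROWS is JSON, a list of rows, each a list of 5 numbers: the shift along the tool's x, y, z in cm, then the turn about the tool's z in rad, then the closure, from 0 (fully open) to 1 (shut). A call has exactly 10 rows; each row shifts and turns the pose as measured when the row begins, along the tool's axes as they then stand; what a row does not reach is not made up. A row lasts 1/10 s, in which the tool goes at most 50 mm and 8.59 degrees, less where a joint would pass 70% of its speed; a pose out of reach is approached as far as the arm can. A call with a gripper value outside its range is refused whole. The fingers move at their own pace and stop on an object; FORCE is the grip in N (left out, the last holds). Time passes only in rows, so rows that do not move let the fingers close, or fill a call up. It gives the time, the measured TCP pose, the force and the opening at its end, in the units of the state.
- r.read_state(): the state, without advancing time (a new reading comes with each control period).
- r.camera(name): name is "scene" or "top" or "wrist"; returns a dict with "pixels" (420x560x3 uint8, red, green, blue), "fx", "fy", "cx", "cy" (pixels), "k1" (the pictures are not rectified: a ray, as slopes to the right and down, at radius r is drawn at 1 + k1 r^2 times it, then the intrinsics apply), "camera_from_world" (4x4, takes a point from world to camera coordinates). Camera axes: x right, y up, looking along -z (the intrinsics and any distortion apply to the point x, -y, -z); pixel columns grow to the right and rows downward; lengths in m; the calibration is good to about 2 mm. A picture is of the moment at which its call begins. There is no depth.
- r.close_job(): hands the job in, once; it reports no verdict.
The state is a dict: "time": time; "joint_positions": joint angles; "joint_vel": joint speeds; "joint_torque": joint torques, N m; "ee_pos": TCP position; "eef_rot": TCP orientation; "ft_force": force on the tool from outside, world axes, zero at the start; "torque": the same for the moment, N m; "width": finger opening in m.
Only numpy, scipy, OpenCV 4.12 (cv2) and the standard library are available. Lean on these libraries where they do the work, as an engineer would, in place of code of your own. Each camera call takes 0.05 s, during which the arm holds its last target. There are 200 camera calls.

## Working session

There is one attempt and no reset: what is moved stays moved. The work goes in short steps, Python scripts to look and compute and a shell command to move; the robot and the scene stay as the last step left them, time stands still between calls to the robot, and variables do not carry over. Pictures are saved under pics/ and viewed, about 8 in all and at most 12, crops included, and the job is handed in when it is done.

```bash
mkdir -p pics
cat > h.py <<'E'
import numpy as np, cv2
from bench import r
def snap(name, fn):
    c=r.camera(name); cv2.imwrite('pics/'+fn, c['pixels'][:,:,::-1].copy()); 
    import pickle; d=dict(c); pickle.dump(d,open('pics/'+fn[:-4]+'.pkl','wb')); return d
def load(fn):
    import pickle; return pickle.load(open('pics/'+fn+'.pkl','rb'))
def ray(c,u,v):
    x=(u-c['cx'])/c['fx']; y=(v-c['cy'])/c['fy']; a,b=x,y
    for _ in range(30):
        f=1+c['k1']*(a*a+b*b); a,b=x/f,y/f
    M=np.array(c['camera_from_world']); R,t=M[:3,:3],M[:3,3]
    return -R.T@t, R.T@np.array([a,-b,-1])
def at(c,u,v,z):
    o,d=ray(c,u,v); return o+d*(z-o[2])/d[2]
def proj(c,p):
    M=np.array(c['camera_from_world']); q=M[:3,:3]@np.array(p)+M[:3,3]
    a,b=q[0]/-q[2],-q[1]/-q[2]; f=1+c['k1']*(a*a+b*b)
    return c['cx']+c['fx']*a*f, c['cy']+c['fy']*b*f
def crop(fn,x0,y0,x1,y1,s,out):
    im=cv2.imread('pics/'+fn+'.png')[y0:y1,x0:x1]; cv2.imwrite('pics/'+out,cv2.resize(im,None,fx=s,fy=s,interpolation=cv2.INTER_CUBIC))
E
python3 - <<'E'
from h import *
a=snap('scene','s1.png');b=snap('top','t1.png')
for c in(a,b): print(c['fx'],c['k1'],ray(c,280,210))
s=r.read_state();print(s,r.tip_extent)
E
```

```text
445.5233867104936 -0.08635391312332936 (array([0.99396721, 0.70436246, 0.74135899]), array([-0.46740219, -0.64961016, -0.5996751 ]))
487.3318427000285 -0.1750917727480215 (array([0.42686572, 0.06143698, 1.33751609]), array([ 0.08558656,  0.01095252, -0.99628802]))
{'time': 0.1, 'joint_positions': array([-1.19657608,  0.33282099, -0.06472964,  1.46083058,  0.02159476,
        1.34990767, -0.08851443]), 'joint_vel': array([-0.0001021 , -0.00164828, -0.00137264, -0.00136377, -0.00051031,
       -0.0013499 ,  0.00117323]), 'joint_torque': array([ 1.77591170e-03, -6.24549580e+01,  2.49464106e-02, -3.90718746e+01,
       -6.14426821e-02,  3.64348583e-02,  2.06603750e-05]), 'ee_pos': array([0.24141839, 0.57615375, 0.24383864]), 'eef_rot': array([ 1.97095615e-01,  9.80384065e-01, -6.26963333e-04, -1.04728707e-04]), 'ft_force': array([-0.06018328, -0.64821512,  0.33487834]), 'torque': array([-0.03245782,  0.03928354, -0.05471861]), 'width': 0.08672707958247525} 0.022
```

View pics/t1.png

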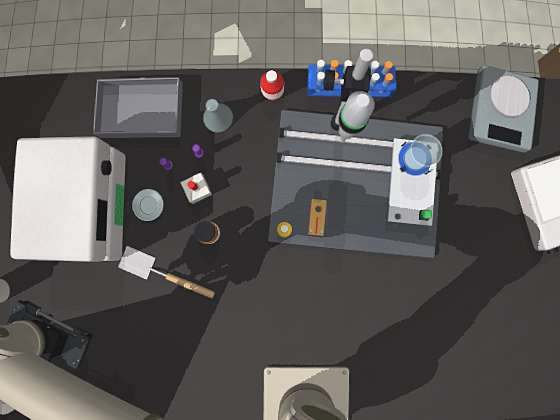

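View pics/s1.png

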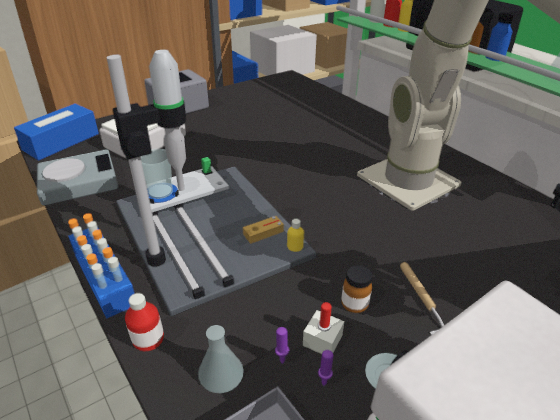

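The top view shows the carriage at right (grip at 426,215, eyelet ~398,216), the bracket near (317,217), and the holder and red pin at (195,187). The purple look-alikes are at (166,163) and (198,151). Next I'll enlarge the area.

Run:
```python
from h import *
crop('t1',265,100,465,260,4,'t1a.png'); crop('t1',150,135,250,255,5,'t1b.png')
```

```text
(no output)
```

View pics/t1a.png

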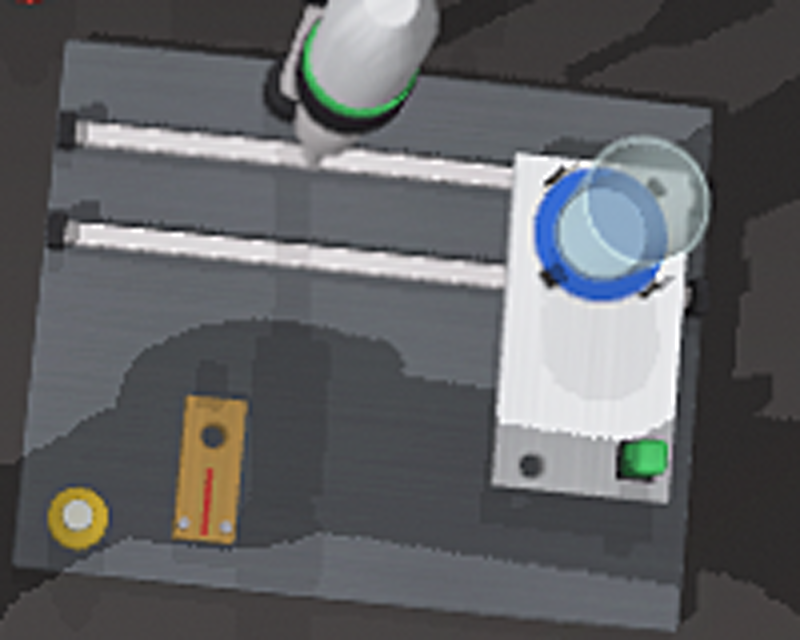

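View pics/t1b.png

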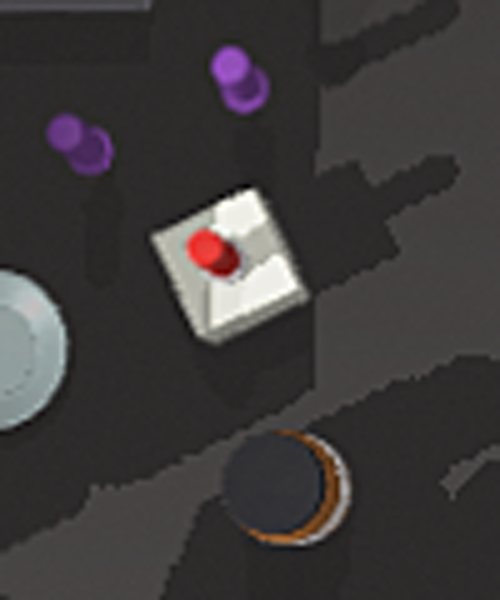

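The crop shows the bracket hole at crop (213,435), eyelet (531,465), grip top (650,457) and pin head top (206,246). Nothing stands on the track.

Run:
```python
from h import *
c=load('t1')
def A(u,v,z): return at(c,265+(u+.5)/4-.5,100+(v+.5)/4-.5,z)
def B(u,v,z): return at(c,150+(u+.5)/5-.5,135+(v+.5)/5-.5,z)
bh=A(213,435,.044);ey=A(531,465,.058);g=A(650,457,.103)
print('bh',bh,'ey',ey,'grip',g,'probe',A(313,163,.195))
p1,p2=A(65,40,.02),A(712,106,.02);p3,p4=A(15,567,.02),A(678,629,.02)
for a,b in((p1,p2),(p3,p4)): print('yaw',np.arctan2(-(a-b)[0],(a-b)[1]),np.linalg.norm(a-b))
print('b-e',np.arctan2(-(bh-ey)[0],(bh-ey)[1]),np.linalg.norm(bh-ey))
print('pin top',B(206,246,.105),'holder', [B(u,v,.045).round(4) for u,v in((152,238),(255,187),(308,297),(210,332))])
print('jar',B(272,487,.09),'bottle',A(78,515,.08),'purple',B(232,65,.1),B(66,130,.1))
s=r.read_state();from scipy.spatial.transform import Rotation as R
print(R.from_quat(s['eef_rot']).as_matrix().round(3))
```

```text
bh [ 0.54313892 -0.02525685  0.044     ] ey [ 0.52358581 -0.2359883   0.058     ] grip [ 0.52585554 -0.30382232  0.103     ] probe [ 0.69359328 -0.07516111  0.195     ]
yaw -0.08701725573496827 0.45814956176836646
yaw -0.08812197713103323 0.4550291179887394
b-e -0.09252196317603675 0.21209918933288127
pin top [0.5985231  0.30510658 0.105     ] holder [array([0.6111, 0.3467, 0.045 ]), array([0.6392, 0.2911, 0.045 ]), array([0.5795, 0.2607, 0.045 ]), array([0.5602, 0.3135, 0.045 ])]
jar [0.47554903 0.27040606 0.09      ] bottle [0.48736446 0.06418506 0.08      ] purple [0.69453694 0.29533022 0.1       ] [0.66014046 0.3822894  0.1       ]
[[-0.922  0.386 -0.   ]
 [ 0.386  0.922 -0.001]
 [-0.    -0.001 -1.   ]]
```

```bash
cat >> h.py <<'E'
from scipy.spatial.transform import Rotation as R
def go(p,yaw=84.95):
    s=r.read_state(); M=R.from_quat(s['eef_rot']).as_matrix(); e=s['ee_pos']
    a=np.degrees(np.arctan2(M[1,1],M[0,1]))
    print('t',s['time'],'at',e.round(4),'jaw',a.round(2),'tilt',M[2,:2].round(3),'turn',np.radians(a-yaw).round(3),'F',s['ft_force'].round(1),'w',s['width'].round(4))
    for q in p: print(q,'shift cm',(100*M.T@(np.array(q)-e)).round(2))
E
python3 -m jog '[[-2.4,-3.1,0,0,0],[-2.4,-3.1,0,0,0],[-2.4,-3.1,0,0,0],[-2.4,-3.1,0,0,0],[-2.4,-3.1,0,0,0],[-2.4,-3.1,0,0,0],[0,0,0,-0.1,0],[0,0,0,-0.1,0],[0,0,0,-0.1,0],[0,0,0,0,0]]' 20
python3 -c "
from h import *
go([(.45,.1,.24),(.5265,-.304,.24)])"
```

```text
time: 1.1
ee_pos: [0.303, 0.3373, 0.2395]
eef_rot: [0.044, 0.999, -0.003, -0.003]
ft_force: [0.1, 0.8, 0.9]
width: 0.0873Traceback (most recent call last):
  File "<string>", line 3, in <module>
    go([(.45,.1,.24),(.5265,-.304,.24)])
    ~~^^^^^^^^^^^^^^^^^^^^^^^^^^^^^^^^^^
  File "h.py", line 26, in go
    print('t',s['time'],'at',e.round(4),'jaw',a.round(2),'tilt',M[2,:2].round(3),'turn',np.radians(a-yaw).round(3),'F',s['ft_force'].round(1),'w',s['width'].round(4))
                                                                                                                                                  ^^^^^^^^^^^^^^^^
AttributeError: 'float' object has no attribute 'round'
```

```bash
sed -i "s/s\['width'\].round(4)/round(float(s['width']),4)/" h.py
python3 -m jog '[[-3.3,-4,0,0,0],[-3.3,-4,0,0,0],[-3.3,-4,0,0,0],[-3.3,-4,0,0,0],[-3.3,-4,0,0,0],[-1,-4,0,0,0],[-1,-4,0,0,0],[-1,-4,0,0,0],[-1,-4,0,0,0],[-1,-4,0,0,0]]'
python3 -c "
from h import *
go([(.5265,-.304,.18)])"
```

```text
time: 2.1
ee_pos: [0.4758, -0.081, 0.2401]
eef_rot: [0.053, 0.999, -0.003, -0.003]
ft_force: [0.4, -0.1, -0.5]
width: 0.087
t 2.1 at [ 0.4758 -0.081   0.2401] jaw 83.89 tilt [ 0.005 -0.007] turn -0.019 F [ 0.4 -0.1 -0.5] w 0.087
(0.5265, -0.304, 0.18) shift cm [ -7.45 -21.59   6.13]
```

```bash
python3 -m jog '[[-1,-3,0.7,0,0],[-1,-3,0.7,0,0],[-1,-3,0.7,0,0],[-1,-3,0.7,0,0],[-1,-3,0.7,0,0],[-1,-3,0.7,0,0],[-1,-3,0.7,-0.02,0],[0,0,0,0,0],[0,0,0,0,0],[0,0,0,0,0]]'
python3 -c "
from h import *
c=snap('wrist','w1.png'); print(c['fx'],proj(c,(.5259,-.3038,.103)),proj(c,(.5236,-.236,.058)))
go([(.5265,-.304,.18),(.5265,-.304,.088)])"
```

```text
time: 3.1
ee_pos: [0.5204, -0.3114, 0.1885]
eef_rot: [0.06, 0.998, -0.004, -0.004]
ft_force: [0.3, -0.4, 0.1]
width: 0.0871
368.162818175742 (np.float64(293.62537213244445), np.float64(244.62329198068565)) (np.float64(380.605057159884), np.float64(212.5631186546712))
t 3.15 at [ 0.5207 -0.311   0.1886] jaw 83.12 tilt [ 0.007 -0.009] turn -0.032 F [0.  0.9 0.7] w 0.0869
(0.5265, -0.304, 0.18) shift cm [-0.5   0.77  0.84]
(0.5265, -0.304, 0.088) shift cm [-0.56  0.85 10.04]
```

View pics/w1.png

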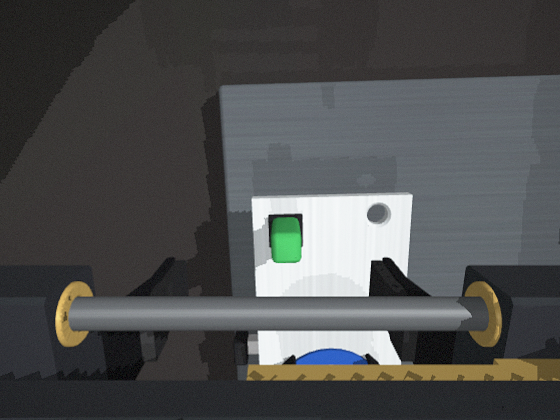

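The wrist view shows the green grip at (286,241), about 7 px left (-y) of where I predicted it, and the eyelet at (378,213), where expected. I'll aim at grip y ≈ -0.308, descend and pinch.

```bash
python3 -m jog '[[-0.3,0.2,1.5,-0.03,0],[-0.3,0.2,2,0,0],[0,0,2,0,0],[0,0,2,0,0],[0,0,1.5,0,0],[0,0,0.5,0,0],[0,0,0,0,0.75],[0,0,0,0,0.9],[0,0,0,0,0.9],[0,0,0,0,0.9]]' 25
python3 -c "
from h import *
go([(.5265,-.304,.088)])"
```

```text
time: 4.15
ee_pos: [0.5306, -0.3008, 0.0889]
eef_rot: [0.037, 0.999, -0.003, -0.001]
ft_force: [0.2, -0.2, -0.0]
width: 0.0628
t 4.15 at [ 0.5306 -0.3008  0.0889] jaw 85.74 tilt [ 0.002 -0.005] turn 0.014 F [ 0.2 -0.2 -0. ] w 0.0628
(0.5265, -0.304, 0.088) shift cm [ 0.38 -0.35  0.09]
```

```bash
python3 -m jog '[[0.3,-0.5,0,0.01,0.9],[0,0,0,0,0.9],[0,0,0,0,0.9],[0,0,0,0,0.9],[0,0,0,0,0.9],[0,0,0,0,0.9],[0,0,0,0,0.9],[0,0,0,0,0.9],[0,0,0,0,0.9],[0,0,0,0,0.9]]' 25
python3 -c "
from h import *
go([(.5265,-.304,.088)])"
```

```text
time: 5.15
ee_pos: [0.5274, -0.3071, 0.0904]
eef_rot: [0.043, 0.999, -0.003, 0.0]
ft_force: [-0.1, -0.8, 0.3]
width: 0.02
t 5.15 at [ 0.5274 -0.3071  0.0904] jaw 85.02 tilt [-0.001 -0.006] turn 0.001 F [-0.1 -0.8  0.3] w 0.02
(0.5265, -0.304, 0.088) shift cm [0.11 0.3  0.24]
```

```bash
python3 -m jog '[[0,0.5,0,0,0.9],[0,1,0,0,0.9],[0,1.2,0,0,0.9],[0,1.2,0,0,0.9],[0,1.2,0,0,0.9],[0,1.2,0,0,0.9],[0,1.2,0,0,0.9],[0,1.2,0,0,0.9],[0,1,0,0,0.9],[0,0.5,0,0,0.9]]' 25
python3 -c "
from h import *
go([(.546,-.0962,.0904)])"
```

```text
time: 6.15
ee_pos: [0.5373, -0.2008, 0.0903]
eef_rot: [0.044, 0.999, -0.006, 0.002]
ft_force: [1.8, -3.3, 0.5]
width: 0.0198
t 6.15 at [ 0.5373 -0.2008  0.0903] jaw 84.94 tilt [-0.004 -0.011] turn -0.0 F [ 1.8 -3.3  0.5] w 0.0198
(0.546, -0.0962, 0.0904) shift cm [ 0.05 10.5  -0.12]
```

```bash
python3 -m jog '[[0,0.5,0,0,0.9],[0,1,0,0,0.9],[0,1.2,0,0,0.9],[0,1.2,0,0,0.9],[0,1.2,0,0,0.9],[0,1.2,0,0,0.9],[0,1.2,0,0,0.9],[0,1,0,0,0.9],[0,0.7,0,0,0.9],[0,0,0,0,0.9]]' 25
python3 - <<'E'
from h import *
go([(.546,-.0962,.0904)])
c=snap('top','t2.png');w=snap('wrist','w2.png')
print(proj(c,(.543,-.025,.058)),proj(w,(.543,-.025,.058)))
a=cv2.imread('pics/t2.png')[150:270,280:400]; b=cv2.imread('pics/w2.png')
a=cv2.resize(a,None,fx=5,fy=5,interpolation=cv2.INTER_CUBIC); cv2.imwrite('pics/t2a.png',a)
E
```

```text
time: 7.15
ee_pos: [0.5466, -0.1014, 0.0903]
eef_rot: [0.044, 0.999, -0.006, 0.002]
ft_force: [0.6, -3.0, 2.6]
width: 0.0197
t 7.15 at [ 0.5466 -0.1014  0.0903] jaw 84.94 tilt [-0.005 -0.011] turn -0.0 F [ 0.6 -3.   2.6] w 0.0197
(0.546, -0.0962, 0.0904) shift cm [ 0.11  0.52 -0.02]
(np.float64(318.1339335542098), np.float64(207.95414455372043)) (np.float64(434.21363275323506), np.float64(250.36510650631118))
```

View pics/w2.png

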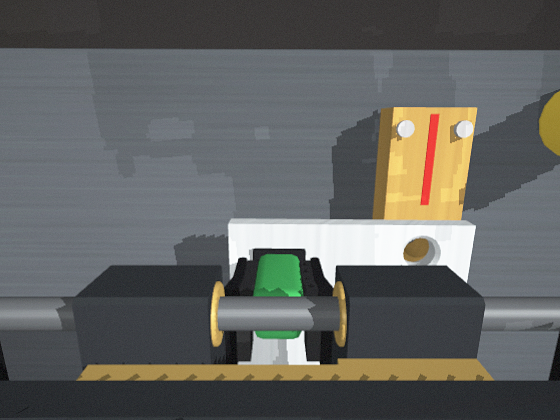

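The wrist view shows the red line running from (434,114) to (425,204) and the eyelet near (421,250), with brass partly showing through it. I'll enlarge this for the fine alignment.

```bash
python3 -c "
from h import *
crop('w2',370,100,490,280,3.333,'w2a.png')"
```

```text
(no output)
```

View pics/w2a.png

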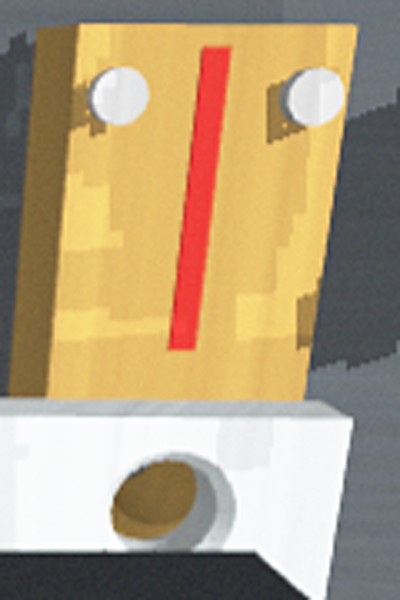

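Run:
```python
from h import *
w=load('w2'); k=3.333
A=lambda u,v,z: at(w,370+(u+.5)/k-.5,100+(v+.5)/k-.5,z)
p,q=A(217,47,.044),A(182,350,.044); p2,q2=A(217.5,25,.044),A(176,398,.044)
x=np.array([np.cos(-.0882),np.sin(-.0882)]); y=np.array([-x[1],x[0]])
for n,P in dict(p=p,q=q,p2=p2,q2=q2,eL=A(110,503,.058),eR=A(237,503,.058),e=A(173.5,503,.058),eT=A(178,452,.058)).items(): print(n,P.round(4),'along y',(P[:2]@y).round(4),'x',(P[:2]@x).round(4))
```

```text
p [ 0.4782 -0.0209  0.044 ] along y 0.0213 x 0.4781
q [ 0.523  -0.0251  0.044 ] along y 0.0211 x 0.5232
p2 [ 0.4751 -0.0209  0.044 ] along y 0.021 x 0.4751
q2 [ 0.5307 -0.0259  0.044 ] along y 0.021 x 0.5309
eL [ 0.5418 -0.0405  0.058 ] along y 0.0074 x 0.5432
eR [ 0.5434 -0.0218  0.058 ] along y 0.0262 x 0.5432
e [ 0.5426 -0.0311  0.058 ] along y 0.0168 x 0.5432
eT [ 0.5346 -0.0306  0.058 ] along y 0.0166 x 0.5353
```

View pics/t2a.png

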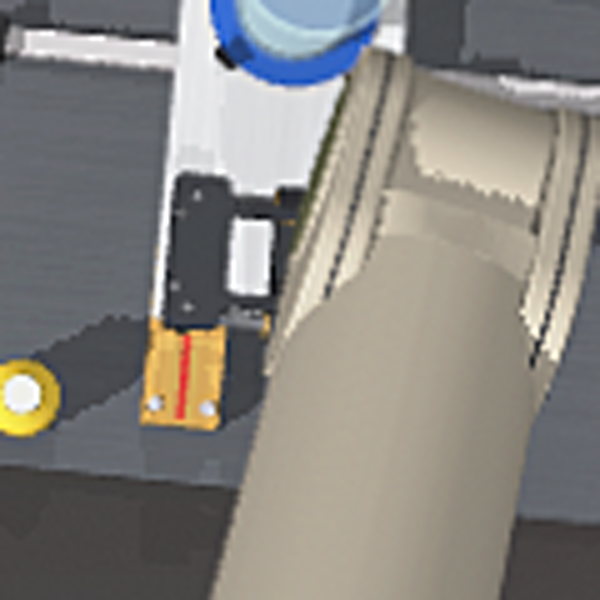

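The eyelet is about 4.3 mm short of the red line (the image-free estimate says 5 mm). The top view is mostly hidden by the gripper. I'll nudge it and check again before letting go.

```bash
python3 -m jog '[[0,0.2,0,0,0.9],[0,0.2,0,0,0.9],[0,0,0,0,0.9],[0,0,0,0,0.9],[0,0,0,0,0.9],[0,0,0,0,0.5],[0,0,0,0,0.5],[0,0,0,0,0.5],[0,0,0,0,0.5],[0,0,0,0,0.5]]' 25
python3 - <<'E'
from h import *
go([(.546,-.0962,.0904)])
E
```

```text
time: 8.25
ee_pos: [0.5455, -0.0955, 0.0885]
eef_rot: [0.044, 0.999, -0.005, 0.001]
ft_force: [-0.7, -0.4, 0.6]
width: 0.0429
t 8.25 at [ 0.5455 -0.0955  0.0885] jaw 84.96 tilt [-0.001 -0.009] turn 0.0 F [-0.7 -0.4  0.6] w 0.0429
(0.546, -0.0962, 0.0904) shift cm [-0.05 -0.07 -0.19]
```

```bash
python3 -m jog '[[0,0,-1.5,0,0.5],[0,0,-2,0,0.5],[0,0,-2.5,0,0.5],[0,1,-2.5,0,0.5],[0,2,-2,0,0.5],[0,2,-1,0,0.5],[0,2,0,0,0.5],[0,0,0,0,0.5],[0,0,0,0,0.5],[0,0,0,0,0.5]]'
python3 - <<'E'
from h import *
go([(.543,-.025,.2)])
w=snap('wrist','w3.png'); u,v=map(int,proj(w,(.543,-.025,.058))); print(u,v)
x0,y0=max(u-50,0),max(v-75,0); print(x0,y0); crop('w3',x0,y0,x0+100,y0+110,5,'w3a.png')
E
```

```text
time: 9.25
ee_pos: [0.552, -0.0255, 0.2167]
eef_rot: [0.047, 0.999, -0.004, 0.003]
ft_force: [-0.5, 0.3, -0.2]
width: 0.0436
t 9.25 at [ 0.552  -0.0255  0.2167] jaw 84.66 tilt [-0.006 -0.009] turn -0.005 F [-0.5  0.3 -0.2] w 0.0436
(0.543, -0.025, 0.2) shift cm [ 0.91 -0.02  1.66]
280 198
230 123
```

View pics/w3a.png

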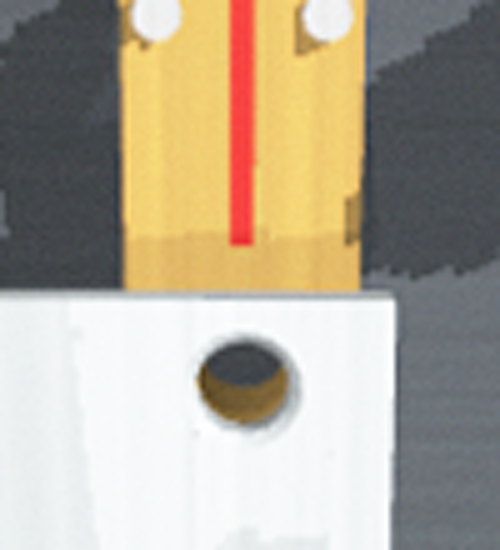

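Seen through the eyelet, the bracket hole lines up to about 1 mm: eyelet centre at crop (248.5,382), red line at u=242, and open through to the dark base. That is well within the 16 mm hole and 10 mm pin clearance.

Run:
```python
from h import *
w=load('w3')
A=lambda u,v,z: at(w,230+(u+.5)/5-.5,123+(v+.5)/5-.5,z)
print('eyelet',A(248.5,382,.058),'left',A(195,382,.058),'right',A(302,382,.058),'line',A(242,245,.044),A(242.5,100,.044),'bh right',A(289.5,385,.044),'botm',A(245,425,.044))
x=np.array([np.cos(-.0882),np.sin(-.0882)]); y=np.array([-x[1],x[0]])
print(A(248.5,382,.058)[:2]@y, A(242,245,.044)[:2]@y,A(242.5,100,.044)[:2]@y)
go([(.598,.304,.2),(.598,.304,.0745)])
```

```text
eyelet [ 0.54345707 -0.02613576  0.058     ] left [ 0.54264231 -0.03496543  0.058     ] right [ 0.54427155 -0.01731056  0.058     ] line [ 0.52272819 -0.02538949  0.044     ] [ 0.4987106  -0.02304055  0.044     ] bh right [ 0.54769715 -0.0194657   0.044     ] botm [ 0.5540973  -0.02782211  0.044     ]
0.021836623270699136 0.020754078948058766 0.02097828200439996
t 9.3 at [ 0.552  -0.0259  0.2166] jaw 84.62 tilt [-0.006 -0.009] turn -0.006 F [0.1 0.3 0.5] w 0.044
(0.598, 0.304, 0.2) shift cm [-1.48 33.29  1.38]
(0.598, 0.304, 0.0745) shift cm [-1.4  33.4  13.93]
```

```bash
python3 -m jog '[[0,2,0,0,0],[-0.2,4,0,0,0],[-0.2,4.5,0,0,0],[-0.2,4.5,0,0,0],[-0.2,4.5,0,0,0],[-0.2,4.5,0.5,0,0],[-0.2,4,0.5,0,0],[-0.2,3,0.3,0,0],[0,1,0,0,0],[0,0,0,0,0]]'
python3 - <<'E'
from h import *
go([(.598,.304,.2),(.598,.304,.0745)])
w=snap('wrist','w4.png'); print(proj(w,(.5985,.305,.105)),proj(w,(.5985,.305,.05)))
E
```

```text
time: 10.3
ee_pos: [0.6016, 0.2894, 0.1981]
eef_rot: [0.057, 0.998, -0.007, 0.002]
ft_force: [-0.3, -0.6, 0.3]
width: 0.087
t 10.3 at [0.6016 0.2894 0.1981] jaw 83.51 tilt [-0.005 -0.014] turn -0.025 F [-0.3 -0.6  0.3] w 0.087
(0.598, 0.304, 0.2) shift cm [ 0.52  1.41 -0.21]
(0.598, 0.304, 0.0745) shift cm [ 0.59  1.59 12.34]
(np.float64(304.62161030607535), np.float64(225.91678228553604)) (np.float64(300.8508503848659), np.float64(206.47051332984302))
```

View pics/w4.png

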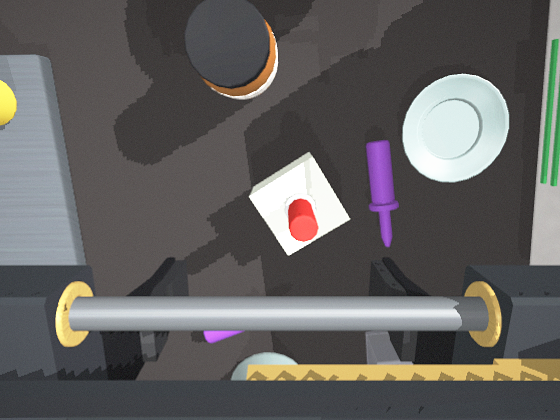

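The wrist view shows the red head at about (303,222), leaning as expected. But a purple look-alike seems to lie flat at (382,195). I'll check numerically whether and when it moved.

Run:
```python
from h import *
snap('top','t4.png');snap('scene','s4.png')
for f in('t1','t2','t4','s1','s4','w4'):
    im=cv2.imread(f'pics/{f}.png');h=cv2.cvtColor(im,cv2.COLOR_BGR2HSV)
    for nm,lo,hi in(('purple',(125,80,40),(160,255,255)),('red',(0,180,80),(6,255,255))):
        n,l,st,ce=cv2.connectedComponentsWithStats(cv2.inRange(h,lo,hi))
        print(f,nm,[(st[i].tolist(),ce[i].round(1).tolist()) for i in range(1,n) if st[i][4]>12])
w=load('w4')
for p in((377,145),(382,205),(387,243),(205,335)): print(p,[at(w,*p,z).round(3) for z in(.01,.1)])
for p in((.66,.382),(.6945,.295)): print([np.round(proj(w,(*p,z))) for z in(0,.05,.1)])
```

```text
t1 purple [([192, 144, 12, 14, 119], [197.4, 150.6]), ([159, 157, 14, 13, 117], [165.7, 163.4])]
t1 red [([260, 71, 24, 23, 305], [271.8, 84.1]), ([188, 182, 10, 8, 53], [192.2, 185.4])]
t2 purple [([203, 140, 34, 15, 222], [221.5, 147.1]), ([166, 169, 9, 36, 219], [170.1, 189.5])]
t2 red [([260, 71, 24, 23, 304], [271.7, 84.1]), ([188, 182, 10, 8, 53], [192.2, 185.4])]
t4 purple [([203, 140, 34, 15, 224], [221.3, 147.2])]
t4 red [([260, 71, 24, 23, 305], [271.8, 84.1])]
s1 purple [([275, 327, 15, 37, 390], [281.6, 343.4]), ([318, 350, 16, 36, 388], [325.7, 366.5])]
s1 red [([385, 0, 17, 22, 276], [392.7, 9.4]), ([125, 302, 34, 31, 722], [141.9, 318.6]), ([320, 302, 11, 26, 208], [325.3, 314.5]), ([135, 336, 29, 15, 81], [150.8, 345.8])]
s4 purple [([237, 329, 42, 28, 442], [255.9, 342.3]), ([327, 347, 41, 32, 459], [348.5, 362.0])]
s4 red [([125, 302, 34, 31, 721], [142.0, 318.6]), ([320, 302, 11, 26, 215], [325.3, 314.3]), ([134, 336, 29, 15, 81], [150.1, 346.3])]
w4 purple [([366, 140, 33, 107, 2128], [381.3, 185.5]), ([203, 330, 41, 14, 334], [218.8, 334.7])]
w4 red [([289, 199, 26, 41, 397], [299.0, 210.6])]
(377, 145) [array([0.561, 0.377, 0.01 ]), array([0.552, 0.356, 0.1  ])]
(382, 205) [array([0.615, 0.379, 0.01 ]), array([0.591, 0.357, 0.1  ])]
(387, 243) [array([0.652, 0.383, 0.01 ]), array([0.618, 0.36 , 0.1  ])]
(205, 335) [array([0.731, 0.196, 0.01 ]), array([0.676, 0.224, 0.1  ])]
[array([384., 247.]), array([399., 268.]), array([421., 295.])]
[array([298., 288.]), array([300., 314.]), array([303., 348.])]
```

Both purple look-alikes had already toppled by t=7 s. They were balanced on their tips and the arm was never near them, so I leave them alone. They lie clear of the grasp.

```bash
python3 -m jog '[[0.2,0.6,0.5,-0.02,0],[0.2,0.6,1,0,0],[0,0.3,1.5,0,0],[0,0,1.5,0,0],[0,0,1.5,0,0],[0,0,0.6,0,0],[0,0,0,0,0],[0,0,0,0,0],[0,0,0,0,0],[0,0,0,0,0]]' 20
python3 - <<'E'
from h import *
go([(.599,.304,.0805)])
E
```

```text
time: 11.45
ee_pos: [0.6004, 0.2968, 0.1272]
eef_rot: [0.051, 0.999, -0.008, 0.002]
ft_force: [-0.4, 0.9, 0.4]
width: 0.087
t 11.45 at [0.6004 0.2968 0.1272] jaw 84.21 tilt [-0.006 -0.015] turn -0.013 F [-0.4  0.9  0.4] w 0.087
(0.599, 0.304, 0.0805) shift cm [0.24 0.77 4.65]
```

```bash
python3 -m jog '[[0.1,0.6,0,-0.01,0],[0.1,0.2,1,0,0],[0,0.1,1.3,0,0],[0,0,1.3,0,0],[0,0,0.9,0,0],[0,0,0.3,0,0.2],[0,0,0,0,0.4],[0,0,0,0,0.5],[0,0,0,0,0.5],[0,0,0,0,0.5]]' 20
python3 - <<'E'
from h import *
go([(.599,.304,.0805)])
w=snap('wrist','w5.png'); im=cv2.imread('pics/w5.png');h=cv2.cvtColor(im,cv2.COLOR_BGR2HSV)
m=cv2.inRange(h,(0,150,40),(8,255,255))|cv2.inRange(h,(174,150,40),(180,255,255)); n,l,st,ce=cv2.connectedComponentsWithStats(m)
print([(st[i].tolist()) for i in range(1,n) if st[i][4]>30], proj(w,(.599,.304,.105)))
E
```

```text
time: 12.45
ee_pos: [0.5996, 0.3061, 0.075]
eef_rot: [0.045, 0.999, -0.007, 0.003]
ft_force: [0.9, -0.1, 0.4]
width: 0.055
t 12.45 at [0.5996 0.3061 0.075 ] jaw 84.84 tilt [-0.006 -0.015] turn -0.002 F [ 0.9 -0.1  0.4] w 0.055
(0.599, 0.304, 0.0805) shift cm [ 0.04 -0.23 -0.54]
[[254, 261, 45, 35, 1260], [246, 331, 57, 33, 1609]] (np.float64(273.36169618954403), np.float64(340.4778703828315))
```

```bash
python3 -m jog '[[0,-0.2,-0.5,0,0.5],[0,0,0,0,0.9],[0,0,0,0,0.9],[0,0,0,0,0.9],[0,0,0,0,0.9],[0,0,0,0,0.9],[0,0,0,0,0.9],[0,0,0,0,0.9],[0,0,0,0,0.9],[0,0,0,0,0.9]]' 25
python3 - <<'E'
from h import *
go([(.599,.304,.0805)])
E
```

```text
time: 13.5
ee_pos: [0.6, 0.3043, 0.0818]
eef_rot: [0.045, 0.999, -0.007, 0.003]
ft_force: [-0.2, 0.9, 0.3]
width: 0.0192
t 13.5 at [0.6    0.3043 0.0818] jaw 84.83 tilt [-0.007 -0.013] turn -0.002 F [-0.2  0.9  0.3] w 0.0192
(0.599, 0.304, 0.0805) shift cm [ 0.09 -0.04  0.13]
```

```bash
python3 -m jog '[[0,0,-0.6,0,0.9],[0,0,-1,0,0.9],[0,0,-1.5,0,0.9],[0,0,-2,0,0.9],[0,0,-2,0,0.9],[0,0,-2,0,0.9],[0,0,-2,0,0.9],[0,0,-1,0,0.9],[0,0,0,0,0.9],[0,0,0,0,0.9]]' 25
python3 - <<'E'
from h import *
go([(.5435,-.0265,.2)])
E
```

```text
time: 14.5
ee_pos: [0.5993, 0.3057, 0.2152]
eef_rot: [0.045, 0.999, -0.006, 0.005]
ft_force: [-0.3, -0.3, -1.1]
width: 0.0194
t 14.5 at [0.5993 0.3057 0.2152] jaw 84.8 tilt [-0.01  -0.012] turn -0.003 F [-0.3 -0.3 -1.1] w 0.0194
(0.5435, -0.0265, 0.2) shift cm [  2.56 -33.57   1.88]
```

Force -1.1 N: the pin is held. Next I'll transport it.

```bash
python3 -m jog '[[0.1,-1.5,0,0,0.9],[0.2,-3,0,0,0.9],[0.3,-4,0,0,0.9],[0.3,-4,0,0,0.9],[0.3,-4,0,0,0.9],[0.3,-4,0,0,0.9],[0.3,-4,0,0,0.9],[0.3,-3,0,0,0.9],[0.2,-2,0,0,0.9],[0.1,-1,0,0,0.9]]' 25
python3 - <<'E'
from h import *
go([(.5435,-.0265,.2),(.5435,-.0265,.15)])
E
```

```text
time: 15.5
ee_pos: [0.5364, -0.0165, 0.2085]
eef_rot: [0.046, 0.999, -0.009, -0.003]
ft_force: [-0.3, -0.2, -1.2]
width: 0.0197
t 15.5 at [ 0.5364 -0.0165  0.2085] jaw 84.69 tilt [ 0.005 -0.019] turn -0.004 F [-0.3 -0.2 -1.2] w 0.0197
(0.5435, -0.0265, 0.2) shift cm [-0.8  -0.91  0.86]
(0.5435, -0.0265, 0.15) shift cm [-0.83 -0.82  5.86]
```

```bash
python3 -m jog '[[-0.3,-0.4,1,-0.004,0.9],[-0.3,-0.4,1,0,0.9],[-0.2,0,1.2,0,0.9],[0,0,1.2,0,0.9],[0,0,1,0,0.9],[0,0,0.4,0,0.9],[0,0,0,0,0.9],[0,0,0,0,0.9],[0,0,0,0,0.9],[0,0,0,0,0.9]]' 25
python3 - <<'E'
from h import *
go([(.5435,-.0265,.142)])
w=snap('wrist','w6.png');s=snap('scene','s6.png')
a=cv2.imread('pics/w6.png')[130:410,150:410]; u,v=map(int,proj(s,(.5435,-.0265,.058)));print(u,v)
b=cv2.imread('pics/s6.png')[v-50:v+20,u-35:u+35]
cv2.imwrite('pics/m6.png',np.hstack([cv2.resize(a,(520,560)),cv2.resize(b,(280,280),interpolation=cv2.INTER_CUBIC).repeat(2,0)[:560]]))
E
```

```text
time: 16.5
ee_pos: [0.5427, -0.0239, 0.1426]
eef_rot: [0.042, 0.999, -0.01, -0.005]
ft_force: [-0.3, -0.6, -0.2]
width: 0.0194
t 16.5 at [ 0.5427 -0.0239  0.1426] jaw 85.2 tilt [ 0.009 -0.019] turn 0.004 F [-0.3 -0.6 -0.2] w 0.0194
(0.5435, -0.0265, 0.142) shift cm [-0.1  -0.25  0.06]
254 223
```

View pics/m6.png

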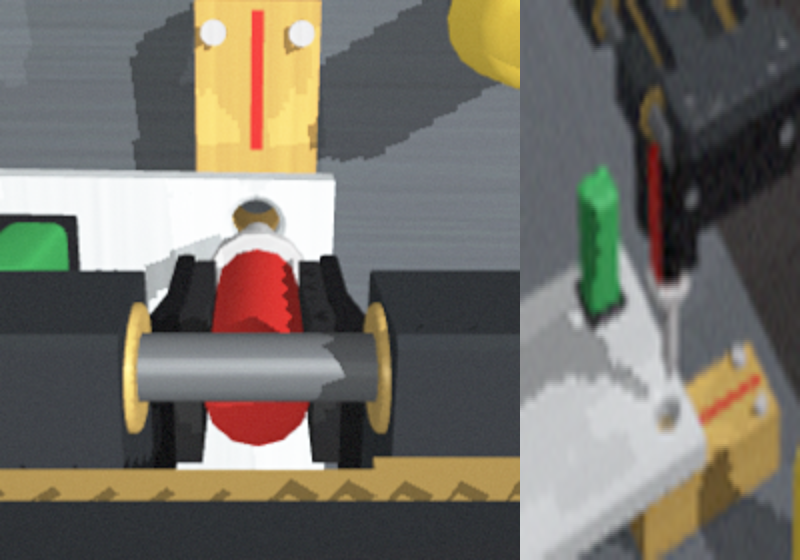

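The wrist half shows pin and hole sharing a column (257 vs 258). The scene half shows the tip at (673,385), just above the hole at (667,412). I'll compute the relative offset.

Run:
```python
from h import *
s=load('s6')
print(at(s,257.2,221.1,.070),at(s,255.75,224.5,.058))
go([(.5435,-.026,.125)])
```

```text
[ 0.54221984 -0.0180237   0.07      ] [ 0.54441048 -0.02170517  0.058     ]
t 16.6 at [ 0.5427 -0.024   0.1426] jaw 85.2 tilt [ 0.009 -0.019] turn 0.004 F [-0.4 -0.2 -0. ] w 0.0195
(0.5435, -0.026, 0.125) shift cm [-0.11 -0.16  1.76]
```

```bash
python3 -m jog '[[-0.1,-0.25,0,0,0.9],[0,0,0,0,0.9],[0,0,0.4,0,0.9],[0,0,0.5,0,0.9],[0,0,0.5,0,0.9],[0,0,0.5,0,0.9],[0,0,0.4,0,0.9],[0,0,0,0,0.9],[0,0,0,0,0.9],[0,0,0,0,0.9]]' 25
python3 - <<'E'
from h import *
go([(.544,-.0268,.0948)])
E
```

```text
time: 17.6
ee_pos: [0.5431, -0.0273, 0.1174]
eef_rot: [0.042, 0.999, -0.01, -0.005]
ft_force: [-0.4, -0.2, -1.7]
width: 0.0194
t 17.6 at [ 0.5431 -0.0273  0.1174] jaw 85.18 tilt [ 0.01  -0.019] turn 0.004 F [-0.4 -0.2 -1.7] w 0.0194
(0.544, -0.0268, 0.0948) shift cm [-0.1   0.1   2.26]
```

The tip is 13 mm into the plate with no contact force. Continuing down.

```bash
python3 -m jog '[[-0.05,0.05,0.3,0,0.9],[0,0.05,0.4,0,0.9],[0,0,0.4,0,0.9],[0,0,0.4,0,0.9],[0,0,0.3,0,0.9],[0,0,0.2,0,0.9],[0,0,0,0,0.9],[0,0,0,0,0.9],[0,0,0,0,0.9],[0,0,0,0,0.9]]' 25
python3 - <<'E'
from h import *
go([(.544,-.0268,.0948)])
E
```

```text
time: 18.6
ee_pos: [0.5438, -0.0267, 0.0959]
eef_rot: [0.042, 0.999, -0.009, -0.005]
ft_force: [0.6, -0.2, -1.0]
width: 0.0194
t 18.6 at [ 0.5438 -0.0267  0.0959] jaw 85.18 tilt [ 0.009 -0.019] turn 0.004 F [ 0.6 -0.2 -1. ] w 0.0194
(0.544, -0.0268, 0.0948) shift cm [-0.02 -0.01  0.11]
```

About 1 mm above the seat. I'll press gently, then open partway.

```bash
python3 -m jog '[[0,0,0.1,0,0.9],[0,0,0.1,0,0.9],[0,0,0,0,0.9],[0,0,0,0,0.55],[0,0,0,0,0.55],[0,0,0,0,0.55],[0,0,0,0,0.55],[0,0,0,0,0.55],[0,0,0,0,0.55],[0,0,0,0,0.55]]' 25
python3 - <<'E'
from h import *
go([(.544,-.0268,.0948)])
E
```

```text
time: 19.6
ee_pos: [0.5445, -0.0267, 0.0949]
eef_rot: [0.042, 0.999, -0.009, -0.004]
ft_force: [-0.6, 0.9, 0.8]
width: 0.0393
t 19.6 at [ 0.5445 -0.0267  0.0949] jaw 85.18 tilt [ 0.008 -0.019] turn 0.004 F [-0.6  0.9  0.8] w 0.0393
(0.544, -0.0268, 0.0948) shift cm [ 0.05 -0.01  0.01]
```

```bash
python3 -m jog '[[0,0,-0.8,0,0.55],[0,0,-1.5,0,0.55],[0,0,-2,0,0.55],[0,0,-2.5,0,0.55],[0,0,-2.5,0,0.55],[0,0,-2.5,0,0.55],[0,2,-1,0,0.55],[0,4,0,0,0.55],[0,4,0,0,0.55],[0,4,0,0,0.55]]'
python3 -m jog '[[0,3,0,0,0.55],[0,2,0,0,0.55],[0,0,0,0,0.55],[0,0,0,0,0.55],[0,0,0,0,0.55],[0,0,0,0,0.55],[0,0,0,0,0.55],[0,0,0,0,0.55],[0,0,0,0,0.55],[0,0,0,0,0.55]]'
python3 - <<'E'
from h import *
go([])
t=snap('top','t7.png');s=snap('scene','s7.png')
a=cv2.imread('pics/t7.png')[110:250,270:400]; b=cv2.imread('pics/s7.png')[110:290,130:330]
cv2.imwrite('pics/m7.png',np.hstack([cv2.resize(a,(390,420),interpolation=cv2.INTER_CUBIC),cv2.resize(b,(410,369),interpolation=cv2.INTER_CUBIC) if 0 else cv2.copyMakeBorder(cv2.resize(b,(410,369),interpolation=cv2.INTER_CUBIC),0,51,0,0,0)]))
for f in('t7','s7'):
    h=cv2.cvtColor(cv2.imread(f'pics/{f}.png'),cv2.COLOR_BGR2HSV)
    n,l,st,ce=cv2.connectedComponentsWithStats(cv2.inRange(h,(0,150,60),(6,255,255)))
    print(f,[(st[i].tolist(),ce[i].round(1).tolist()) for i in range(1,n) if st[i][4]>12])
    c=load(f); print([np.round(proj(c,(.5435,-.0262,z)),1) for z in(.063,.118)])
E
```

```text
time: 20.6
ee_pos: [0.5599, 0.1103, 0.2389]
eef_rot: [0.05, 0.999, -0.008, 0.001]
ft_force: [0.8, -0.0, 0.6]
width: 0.0393
time: 21.6
ee_pos: [0.5651, 0.1638, 0.245]
eef_rot: [0.049, 0.999, -0.007, 0.003]
ft_force: [-0.7, -0.3, 0.4]
width: 0.0395
t 21.6 at [0.5651 0.1638 0.245 ] jaw 84.37 tilt [-0.008 -0.013] turn -0.01 F [-0.7 -0.3  0.4] w 0.0395
t7 [([260, 71, 24, 23, 322], [271.8, 83.9]), ([316, 203, 8, 9, 55], [319.5, 207.1]), ([316, 217, 2, 9, 13], [316.7, 221.5])]
[array([318.7, 207.6]), array([320.2, 205.6])]
s7 [([384, 0, 18, 22, 279], [392.5, 9.7]), ([251, 202, 8, 22, 146], [254.8, 212.2]), ([125, 302, 34, 31, 740], [142.0, 318.6]), ([133, 333, 31, 18, 108], [150.0, 345.7])]
[array([255. , 221.8]), array([254.4, 203.7])]
```

View pics/m7.png

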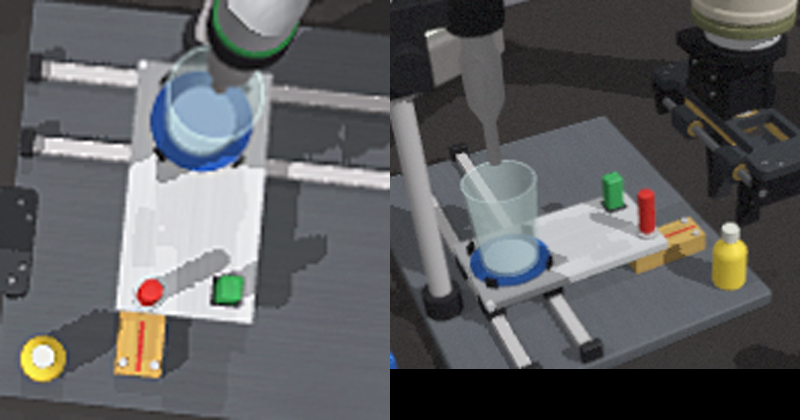

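The pin stands upright with its collar on the plate. In the mosaic its head is at (150,292) from the top and (646,212) from the scene camera. The beaker stands on its mat under the probe, and the bottle is in place. The gripper is clear, so I'm handing in.

```bash
python3 -c "
from bench import r
print(r.close_job())"
```

```text
the job is handed in; nothing more can be done
None
```

The job is handed in at about 21.7 s. I slid the carriage along by its green grip until the holes lined up, then put the red-headed pin down through both holes and let go.

**What the last checks showed:**
- **Pin:** it stands upright with its collar on the plate. Its head is within about 1 px of the predicted seated position in both the top and scene views.
- **Hole alignment:** before the pin went in, the eyelet measured about 1 mm past the bracket's red line, and I left that. The pin went in without any contact force.
- **Beaker:** it is standing on its mat under the probe.
- **Robot:** the gripper is well clear. Wrist force stayed at a few newtons in the readings at the end of each move.

**What disagreed:** the two purple look-alike pins stood on their tips in the first picture and were lying flat by about 7 s. The arm never went near them: it passed high and well to the side, and the force readings showed no contact. They appear to have toppled on their own, so I left them alone.

I did not re-measure the jar, spatula or dish at the end. The yellow bottle is visibly in its place.

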